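Find the dowel hole in the statuette foot and hold it hole-up

TASK

Take the wooden clay beater off the statuette foot it has been left on and lay it flat on the cork mat. Then pick up the foot (the square wooden block), find by feel or sight which end has the blind dowel hole, turn it so that the hole points straight up, and finish while holding it still like that in the gripper, at least 10 cm clear of the bench and touching nothing else. Drop nothing, and leave the plaster head, the tin and the spatula where they are.

Things in the scene. Friction and masses are not known exactly. Their poses are not given: they have to be found in the camera images.
- foot: Statuette foot: loose brown wooden block, 48 x 48 x 64 mm, about 0.1 kg, lying on a long side on the bench. A blind hole 25 mm across, 32 mm deep, is in the middle of ONE square end, the other is plain; it may face any compass direction. Origin: centre of the side it lies on (24 mm below its middle). x runs lengthwise, out of the hole; z is up as it lies at the start.
- foot_center (a point): The middle of the foot block (24 mm from the long sides, 32 mm from the ends); axes as foot.
- foot_mouth (a point): Centre of the hole's mouth, on the bored end, 32 mm from the block's middle; axes as foot, x out of the hole.
- beater: Clay beater: loose flat pale wooden paddle 200 mm long, about 0.08 kg, balanced level on top of the foot, underside 48 mm above the bench. Origin: on its underside, under its centre of mass. x lengthwise to the blade end, z up. Blade 34 mm wide (y), 22 mm thick, x = -22 to +87 mm; handle 22 mm wide, 20 mm thick, x = -112 to -22 mm. Grip it across the blade at the origin.
- mat: Fixed flat cork mat, 260 x 160 mm and 5 mm thick, on the bench to the left of the foot. Origin: centre of its underside; x along its length, z up.
- maquette: Small loose plaster head on a round base, 64 mm across and 130 mm tall, at the right; leave it. Origin: centre of its underside, z up.
- tin: Loose closed tin, 72 mm across and 85 mm tall, beyond the mat; leave it. Origin: centre of its underside, z up.
- spatula: Loose flat spatula 0.28 m long, 20 mm high, lying on the bench beyond the foot; leave it. Origin on its underside at mid-length, x lengthwise with the handle at -x.
Things that resemble listed ones, but are neither listed nor needed, are in the scene too. Of the things shaped like the foot, the brown one is meant.

How it is judged:
On the way:
1. the beater lies flat and at rest on the cork mat, let go (contact force between beater and mat above 0.2 N and angle between beater's own z axis and vertical below 0.1 rad and linear speed of beater below 0.03 m/s and contact force between beater and the fingers below 0.05 N and contact force between beater and foot below 0.05 N and x of beater in the frame of mat between -0.12 and 0.12 m and y of beater in the frame of mat between -0.075 and 0.075 m), for 0.2 s.
At the end, for the whole second after the job is handed in: Foot held still in the fingers only, hole up within 0.2 rad, its middle over 120 mm above the bench, touching nothing else; beater at rest, flat within 0.1 rad on the cork mat, its origin over the mat, let go, not touching the foot; bystanders within 30 mm of their starts (all of step 1 and angle between foot's own x axis and vertical below 0.2 rad and height (world z) of foot_center above 0.12 m and contact force between foot and the fingers above 1 N and linear speed of foot below 0.03 m/s and angular speed of foot below 0.2 rad/s and contact force between foot and mat below 0.05 N and contact force between foot and beater below 0.05 N and contact force between foot and maquette below 0.05 N and contact force between foot and tin below 0.05 N and contact force between foot and spatula below 0.05 N); the arm keeps its last pose, push and grip.
It fails at once if the maquette is moved by more than 30 mm (distance of maquette from where it was at the start of the episode above 0.03 m).
It fails at once if the tin is moved by more than 30 mm (distance of tin from where it was at the start of the episode above 0.03 m).
It fails at once if the spatula is moved by more than 30 mm (distance of spatula from where it was at the start of the episode above 0.03 m).
It fails at once if the beater is dropped or flung (faster than 0.7 m/s out of the fingers) (linear speed of beater above 0.7 m/s and contact force between beater and the fingers below 0.05 N).
It fails at once if the foot is dropped or flung (faster than 0.7 m/s out of the fingers) (linear speed of foot above 0.7 m/s and contact force between foot and the fingers below 0.05 N).
It also fails if it takes over 51 s, if anything falls off the work surface, if the arm or the gripper's body presses on something with over 40 N, if the wrist force passes 120 N, or if a joint passes its speed limit or range.

ROBOT

A 7-joint arm with a two-finger parallel gripper is mounted at the origin on the work surface. World frame = base frame: x ahead of the robot, y to its left, z up, the work surface at z = 0. Lengths are in m, angles in rad, forces in N, time in s.
With the tool pointing down it reaches from about 0.4 to 0.875 m from the base axis. Payload 19.3 kg.
Tool frame: the origin (TCP) lies at the very end of the fingers, on their centre line; the grasp point (between the pads) lies 19 mm behind it; z points along the fingers, y is the line along which they close (so a half turn about z gives the same grasp; the last joint's range is limited). The gripper opens to 85 mm and grips with 20 to 120 N. Pads are 22 mm wide; open, the fingers measure 114 mm over their backs; the gripper's body (76 mm by 85 mm) begins 54 mm behind the grasp point. The pads swing forward as they close: fully open they stand 13 mm farther back than shut.
Start: joints at [-1.399, 0.521, -0.036, 1.599, 0.021, 1.021, -0.113], TCP at [0.15, 0.607, 0.231] pointing down, gripper open.
Joint ranges: [-2.91, 2.91], [-0.3, 2.13], [-1.5, 1.42], [0.17, 2.43], [-1.26, 4.41], [0.16, 1.93], [-2.52, 2.52]. Speed limits (rad/s): [1.89, 1.89, 2.39, 2.39, 3.01, 3.01, 3.01].

INTERFACE

Orientations are given as [roll, pitch, yaw] about the fixed x, y, z axes, in that order (R = Rz(yaw) Ry(pitch) Rx(roll)).
In Python, from workcell import bot gives the robot as it stands.
- The arm moves only by the tool jog_arm, never from a script. Its argument "motion" is a list of rows, each a list of 5 numbers: the shift along the tool's x, y, z scaled (see below), then the turn about the tool's z scaled (see below), then the opening, from 0 (shut) to 1 (fully open). A call has 1 to 12 rows; each row shifts and turns the commanded pose from where the row before left it, along the tool's axes as they then stand; what a row does not reach is not made up. The controller multiplies each number of a shift by 30 mm and each number of a turn by 0.08 rad. A row lasts 1/10 s, in which the tool goes at most 50 mm and 8.59 degrees, less where a joint would pass 70% of its speed; a pose out of reach is approached as far as the arm can. A call with a number of a shift or a turn outside -1 to 1 is refused whole. A call with a gripper value outside its range is refused whole. The fingers move at their own pace and stop on an object; "newtons" is the grip in N (left out, the last holds). Time passes only in rows, so rows that do not move let the fingers close. It gives the time, the measured TCP pose, the force, the opening and the grip force at its end, in the units of the state.
- bot.observe(): the state, without advancing time (a new reading comes with each control period).
- bot.grab_frame(name): name is "scene" or "top" or "wrist"; returns a dict with "pixels" (400x640x3 uint8, red, green, blue), "fovy" (degrees; the focal length in pixels is half the picture's height over the tangent of half this angle, whatever the lens; pixels are square), "cx", "cy" (the principal point, pixels), "rvec" (rotation vector, rad) and "tvec" (3), from world to camera coordinates, as OpenCV has them; the wrist camera has in their place "mount" (4x4, takes a point from camera to tool coordinates, whose origin is the TCP and whose axes are the flange's). Camera axes: x right, y down, z forward; pixel columns grow to the right and rows downward; lengths in m; the calibration is good to about 2 mm. A picture is of the moment at which its call begins: read the wrist's pose just before it. There is no depth.
- bot.job_done(): hands the job in; it is judged then, once.
The state is a dict: "clock": time; "qpos": joint angles; "qd": joint speeds; "joint_efforts": joint torques, N m; "position": TCP position; "tool_rot": TCP orientation; "force": force on the tool from outside, world axes, zero at the start; "moment": the same for the moment, N m; "grip_width": finger opening in m; "finger_force": force on a finger pad.
Only numpy, scipy, OpenCV 4.12 (cv2) and the standard library are available. Lean on these libraries where they do the work, as an engineer would, in place of code of your own. Each camera call takes 0.05 s, during which the arm holds its last target. There are 200 camera calls.

## Working session

There is one attempt and no reset: what is moved stays moved. The work goes in short steps, Python scripts to look and compute and a tool call to move; the robot and the scene stay as the last step left them, time stands still between calls to the robot, and variables do not carry over. Pictures are saved under pics/ and viewed, at most 10 in all, crops included, and the job is handed in when it is done.

Besides the shell and the picture viewer there is one more tool, called after "Call:" by a JSON object that holds its "method" and its "body". jog_arm: Moves the arm, as the interface text tells. Shifts and turns lie within -1 to 1; 1 stands for 30 mm of shift or 0.08 rad of turn. Its arguments: {"type":"object","properties":{"motion":{"type":"array","items":{"type":"array","items":{"type":"number"}}},"newtons":{"type":"number"}},"required":["motion"]}

```bash
mkdir -p pics; cat > h.py <<'E'
import numpy as np, cv2
from workcell import bot
from scipy.spatial.transform import Rotation as R
def snap(name, fn=None):
    s=bot.observe(); f=bot.grab_frame(name)
    if fn: cv2.imwrite('pics/'+fn, f['pixels'][:,:,::-1])
    fl=200/np.tan(np.radians(f['fovy'])/2); K=np.array([[fl,0,f['cx']],[0,fl,f['cy']],[0,0,1]])
    if 'mount' in f:
        T=np.eye(4);T[:3,:3]=R.from_euler('xyz',s['tool_rot']).as_matrix();T[:3,3]=s['position']
        W=T@np.array(f['mount'])           # cam->world
        Rc=W[:3,:3];C=W[:3,3]
    else:
        Rc=cv2.Rodrigues(np.array(f['rvec'],float))[0].T; C=-Rc@np.array(f['tvec'],float).ravel()
    return f['pixels'],K,Rc,C
def hit(K,Rc,C,uv,z):
    d=Rc@np.linalg.inv(K)@np.array([uv[0],uv[1],1.]); return C+d*(z-C[2])/d[2]
def proj(K,Rc,C,p):
    q=K@(Rc.T@(np.asarray(p,float)-C)); return q[:2]/q[2]
E
python3 - <<'E'
from h import *
import pickle
s=bot.observe();print(s)
d={n:snap(n,n+'0.png') for n in('scene','top','wrist')}
pickle.dump(d,open('d0.pkl','wb'))
for n in d: print(n,d[n][3],d[n][1][0,0],d[n][2].round(2).tolist())
E
```

```text
{'clock': 0.0, 'qpos': array([-1.39920913,  0.52199247, -0.03634367,  1.59994691,  0.021157  ,
        1.02107789, -0.11280786]), 'qd': array([ 8.22499341e-05,  1.23485230e-03,  5.54855111e-04,  1.48064281e-03,
       -7.93757560e-04,  1.05446775e-03, -9.70177656e-04]), 'joint_efforts': array([-8.87269471e-04, -9.27103114e+01,  1.97882608e+00, -3.69927406e+01,
        1.76706706e-02,  8.19451350e-03,  3.95864777e-05]), 'position': array([0.14958866, 0.6065256 , 0.23076083]), 'tool_rot': array([-3.14055076e+00,  2.73134547e-05,  2.89977816e+00]), 'force': array([ 0.71887947, -0.16360771,  0.46365596]), 'moment': array([-0.00846242, -0.04284502,  0.00241975]), 'finger_force': 0.0, 'grip_width': 0.08501622422533758}
scene [1.15307339 0.47604178 0.74662357] 443.14053787146986 [[-0.7, 0.45, -0.55], [0.71, 0.47, -0.53], [0.02, -0.76, -0.65]]
top [ 0.32562479 -0.0663083   1.08561057] 415.92029250232116 [[-0.06, -0.97, 0.23], [-1.0, 0.06, -0.01], [-0.0, -0.23, -0.97]]
wrist [0.07820567 0.62426494 0.37196024] 319.94367571970383 [[0.24, 0.93, 0.28], [0.97, -0.23, -0.07], [-0.0, 0.29, -0.96]]
```

View pics/top0.png

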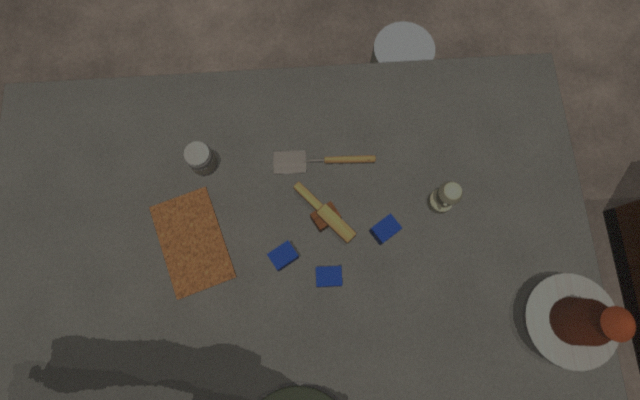

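View pics/scene0.png

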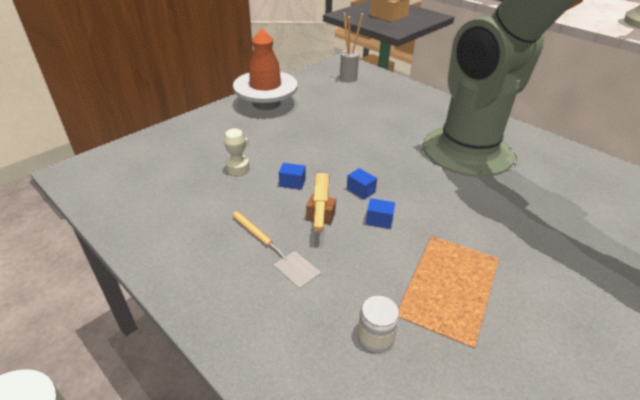

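```bash
python3 - <<'E'
from h import *
import pickle
d=pickle.load(open('d0.pkl','rb')); img,K,Rc,C=d['top']
H=lambda uv,z:hit(K,Rc,C,uv,z)[:2].round(3)
print('mat',[H(p,.005) for p in[(151,207),(207,188),(234,276),(179,297)]])
print('blue',[H(p,.04) for p in[(283,255),(329,276),(386,229)]], 'tin',H((197,150),.085),'spat',H((275,162),0),H((374,159),.02),'maq',H((441,200),0.02))
hsv=cv2.cvtColor(img,cv2.COLOR_RGB2HSV)
roi=np.zeros(img.shape[:2],np.uint8);roi[175:250,285:365]=1
Y=((hsv[...,0]>17)&(hsv[...,0]<32)&(hsv[...,1]>80)&(hsv[...,2]>80)&(roi>0))
ys,xs=np.nonzero(Y);P=np.array([hit(K,Rc,C,(x,y),.069)[:2] for x,y in zip(xs,ys)])
c=P.mean(0);u=np.linalg.svd(P-c)[2][0] if 0 else np.linalg.eigh(np.cov((P-c).T))[1][:,1]
t=(P-c)@u;w=(P-c)@np.array([-u[1],u[0]])
print('beater n',len(P),c,u,np.degrees(np.arctan2(u[1],u[0])),t.min(),t.max(),w.min(),w.max())
B=((hsv[...,0]<15)&(hsv[...,1]>120)&(roi>0));ys,xs=np.nonzero(B)
print('foot',len(xs),np.array([hit(K,Rc,C,(x,y),.04)[:2] for x,y in zip(xs,ys)]).mean(0))
cv2.imwrite('pics/crop.png',cv2.resize(img[170:300,240:420,::-1],None,fx=4.4,fy=4.4,interpolation=cv2.INTER_CUBIC))
E
```

```text
mat [array([0.6  , 0.362]), array([0.643, 0.212]), array([0.404, 0.143]), array([0.36 , 0.283])]
blue [array([0.446, 0.013]), array([ 0.387, -0.099]), array([ 0.496, -0.252])] tin [0.722 0.217] spat [0.707 0.027] [ 0.692 -0.242] maq [ 0.567 -0.408]
beater n 841 [ 0.53996464 -0.10240909] [-0.74438238 -0.6677536 ] -138.10607754832964 -0.1102785795919355 0.08805820269375826 -0.01632059843074352 0.016408130026015714
foot 170 [ 0.53614556 -0.09010174]
```

View pics/crop.png

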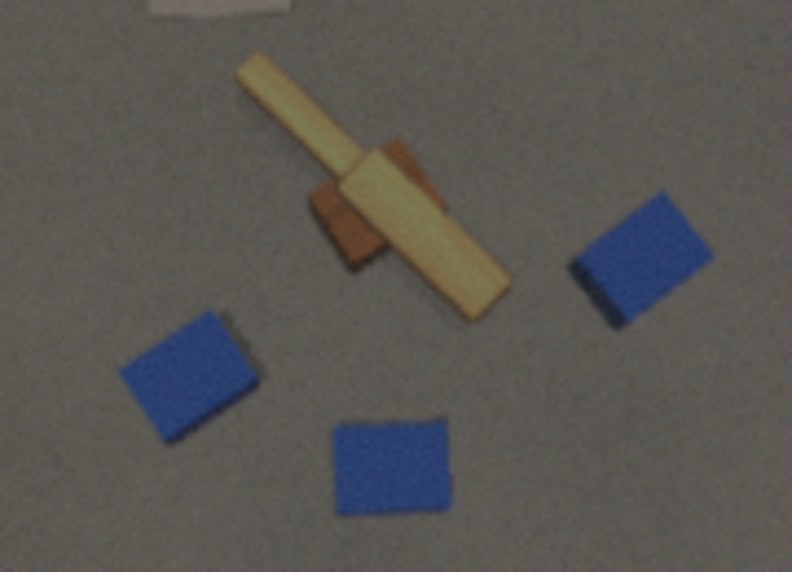

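```bash
cat > plan.py <<'E'
import sys; from h import *
# plan.py N yawdeg x y z [N x y z ...]: yaw spread evenly over all rows
def plan(legs, yaw, s=None):
    s=s or bot.observe(); p=np.array(s['position']); y=s['tool_rot'][2]
    N=sum(l[0] for l in legs); dy=(yaw-y+np.pi)%(2*np.pi)-np.pi; rows=[]
    for n,*t in legs:
        st=(np.array(t)-p)/n
        for _ in range(n):
            y+=dy/N; M=R.from_euler('xyz',[np.pi,0,y]).as_matrix()
            rows.append(np.r_[M.T@st/.03,-dy/N/.08].round(2)); 
        p=np.array(t)
    for i,r in enumerate(rows): print(r.tolist(), end=',\n' if i%12==11 else ',')
    print()
a=[float(v) for v in sys.argv[1:]]
legs=[(int(a[i]),*a[i+1:i+4]) for i in range(1,len(a),4)]
plan(legs,np.radians(a[0]))
E
python3 plan.py 41.9 14 .40 .35 .2 20 .54 -.1025 .16
```

```text
[-0.75, -0.4, 0.07, 0.8],[-0.78, -0.35, 0.07, 0.8],[-0.8, -0.3, 0.07, 0.8],[-0.82, -0.25, 0.07, 0.8],[-0.83, -0.2, 0.07, 0.8],[-0.84, -0.15, 0.07, 0.8],[-0.85, -0.09, 0.07, 0.8],[-0.85, -0.04, 0.07, 0.8],[-0.85, 0.02, 0.07, 0.8],[-0.85, 0.07, 0.07, 0.8],[-0.84, 0.12, 0.07, 0.8],[-0.83, 0.18, 0.07, 0.8],
[-0.82, 0.23, 0.07, 0.8],[-0.81, 0.28, 0.07, 0.8],[-0.79, -0.06, 0.07, 0.8],[-0.79, -0.01, 0.07, 0.8],[-0.79, 0.04, 0.07, 0.8],[-0.78, 0.09, 0.07, 0.8],[-0.78, 0.14, 0.07, 0.8],[-0.77, 0.19, 0.07, 0.8],[-0.75, 0.24, 0.07, 0.8],[-0.73, 0.29, 0.07, 0.8],[-0.71, 0.33, 0.07, 0.8],[-0.69, 0.38, 0.07, 0.8],
[-0.67, 0.42, 0.07, 0.8],[-0.64, 0.46, 0.07, 0.8],[-0.61, 0.5, 0.07, 0.8],[-0.57, 0.54, 0.07, 0.8],[-0.54, 0.58, 0.07, 0.8],[-0.5, 0.61, 0.07, 0.8],[-0.46, 0.64, 0.07, 0.8],[-0.42, 0.67, 0.07, 0.8],[-0.38, 0.69, 0.07, 0.8],[-0.33, 0.72, 0.07, 0.8],
```

Call:
{"method": "jog_arm", "body": {"motion": [[-0.75,-0.4,0.07,0.8,1],[-0.78,-0.35,0.07,0.8,1],[-0.8,-0.3,0.07,0.8,1],[-0.82,-0.25,0.07,0.8,1],[-0.83,-0.2,0.07,0.8,1],[-0.84,-0.15,0.07,0.8,1],[-0.85,-0.1,0.07,0.8,1],[-0.85,-0.05,0.07,0.8,1],[-0.85,0,0.07,0.8,1],[-0.85,0.05,0.07,0.8,1],[-0.84,0.1,0.07,0.8,1],[-0.83,0.2,0.07,0.8,1]]}}

```text
clock: 1.35
position: [0.3779, 0.3985, 0.206]
tool_rot: [-3.142, -0.0, 2.126]
force: [-0.1, 0.2, 0.1]
grip_width: 0.0852
finger_force: 0.0
```

Call:
{"method": "jog_arm", "body": {"motion": [[-0.82,0.23,0.07,0.8,1],[-0.8,0.28,0.07,0.8,1],[-0.8,-0.05,0.07,0.8,1],[-0.8,0,0.07,0.8,1],[-0.8,0.05,0.07,0.8,1],[-0.78,0.1,0.07,0.8,1],[-0.78,0.15,0.07,0.8,1],[-0.77,0.2,0.07,0.8,1],[-0.75,0.24,0.07,0.8,1],[-0.73,0.29,0.07,0.8,1],[-0.71,0.33,0.07,0.8,1],[-0.69,0.38,0.07,0.8,1]]}}

```text
clock: 2.55
position: [0.4994, 0.142, 0.1808]
tool_rot: [3.141, -0.0, 1.359]
force: [-0.0, 0.2, -0.3]
grip_width: 0.0853
finger_force: 0.0
```

Call:
{"method": "jog_arm", "body": {"motion": [[-0.67,0.42,0.07,0.8,1],[-0.64,0.46,0.07,0.8,1],[-0.6,0.5,0.07,0.8,1],[-0.57,0.54,0.07,0.8,1],[-0.54,0.58,0.07,0.8,1],[-0.5,0.6,0.07,0.8,1],[-0.46,0.64,0.07,0.8,1],[-0.42,0.67,0.07,0.8,1],[-0.38,0.7,0.07,0.8,1],[-0.33,0.72,0.07,0.8,1],[0,0,0,0,1],[0,0,0,0,1]]}}

```text
clock: 3.75
position: [0.5811, -0.0789, 0.1597]
tool_rot: [-3.141, 0.0, 0.722]
force: [-0.6, 0.5, -0.5]
grip_width: 0.0854
finger_force: 0.0
```

```bash
python3 - <<'E'
from h import *
import pickle
o=snap('wrist','w1.png');img,K,Rc,C=o;pickle.dump(o,open('w1.pkl','wb'))
s=bot.observe();print(s['position'],np.degrees(s['tool_rot']),s['qpos'])
hsv=cv2.cvtColor(img,cv2.COLOR_RGB2HSV)
print([proj(K,Rc,C,p).round() for p in [(.54,-.1025,.07),(.54-.087*.744,-.1025-.087*.668,.07),(.54+.112*.744,-.1025+.112*.668,.068)]])
E
python3 plan.py 41.9 5 .54 -.1025 .051
```

```text
[ 0.58110383 -0.07804894  0.15973057] [-1.79974599e+02  5.55664761e-03  4.14460460e+01] [-0.34790494  0.61643255  0.56089212  1.79270346 -0.42037639  0.85423996
 -0.43597219]
[array([309., 253.]), array([311., 343.]), array([306., 108.])]
[-0.31, -0.06, 0.72, -0.02],[-0.31, -0.06, 0.72, -0.02],[-0.31, -0.06, 0.72, -0.02],[-0.31, -0.06, 0.72, -0.02],[-0.31, -0.06, 0.72, -0.02],
```

View pics/w1.png

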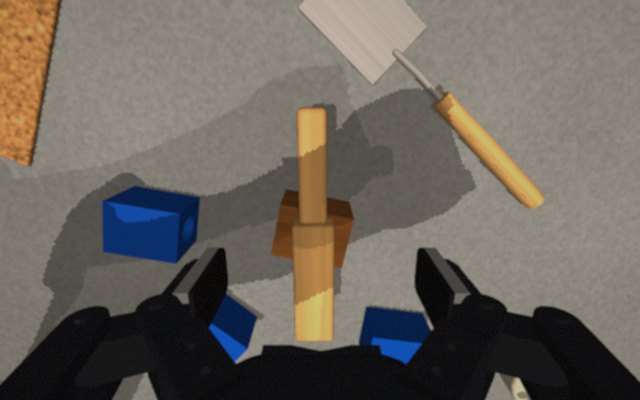

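Call:
{"method": "jog_arm", "body": {"motion": [[-0.5,-0.06,0,-0.1,1],[-0.5,-0.06,0,0,1],[-0.5,-0.06,0.3,0,1],[-0.05,0,0.6,0,1],[0,0,0.6,0,1],[0,0,0.6,0,1],[0,0,0.5,0,1],[0,0,0,0,1],[0,0,0,0,1]]}}

```text
clock: 4.7
position: [0.543, -0.1053, 0.0823]
tool_rot: [3.141, 0.0, 0.731]
force: [-1.1, -0.5, -0.4]
grip_width: 0.0856
finger_force: 0.0
```

```bash
python3 - <<'E'
from h import *
s=bot.observe();print(s['position'],np.degrees(s['tool_rot']))
E
python3 plan.py 41 4 .539 -.105 .051
```

```text
[ 0.54300412 -0.1052665   0.08229071] [1.79994484e+02 7.94298521e-03 4.19086409e+01]
[-0.02, -0.02, 0.26, 0.05],[-0.02, -0.02, 0.26, 0.05],[-0.02, -0.02, 0.26, 0.05],[-0.02, -0.02, 0.26, 0.05],
```

Call:
{"method": "jog_arm", "body": {"motion": [[0,0,0.3,0,1],[0,0,0.3,0,1],[0,0,0.3,0,1],[0,0,0.12,0,1],[0,0,0,0,1],[0,0,0,0,0.5],[0,0,0,0,0.3],[0,0,0,0,0.2],[0,0,0,0,0],[0,0,0,0,0],[0,0,0,0,0],[0,0,0,0,0]], "newtons": 30}}

```text
clock: 5.9
position: [0.5433, -0.1049, 0.0516]
tool_rot: [3.141, -0.0, 0.732]
force: [-1.7, 0.4, 6.1]
grip_width: 0.0332
finger_force: 30.2
```

Call:
{"method": "jog_arm", "body": {"motion": [[0,0,-0.2,0,0],[0,0,-0.4,0,0],[0,0,-0.8,0,0],[0,0,-1,0,0],[0,0,-1,0,0],[0,0,-0.8,0,0],[0,0,0,0,0],[0,0,0,0,0]]}}

```text
clock: 6.7
position: [0.5433, -0.1047, 0.1781]
tool_rot: [3.141, -0.001, 0.732]
force: [0.2, 0.4, -2.1]
grip_width: 0.0332
finger_force: 30.2
```

```bash
python3 - <<'E'
from h import *
o=snap('wrist','w2.png')
s=bot.observe();print(s['position'],np.degrees(s['tool_rot']),s['grip_width'],s['finger_force'],s['force'])
E
python3 - <<'E'
import numpy as np
c=np.array([.502,.25]);a=np.radians(16.5);R=np.array([[np.cos(a),-np.sin(a)],[np.sin(a),np.cos(a)]]);print(c+R@[-.01,.03])
E
python3 plan.py 16.5 24 .484 .276 .15
```

```text
[ 0.5429839  -0.10472302  0.17734981] [-1.79988106e+02 -8.80461999e-03  4.19361958e+01] 0.03346063886681168 30.249109268188477 [ 0.80865516 -0.38304728 -0.35927439]
[0.48389134 0.27592444]
[0.28, -0.45, 0.04, 0.23],[0.28, -0.46, 0.04, 0.23],[0.27, -0.46, 0.04, 0.23],[0.26, -0.47, 0.04, 0.23],[0.25, -0.47, 0.04, 0.23],[0.24, -0.48, 0.04, 0.23],[0.23, -0.48, 0.04, 0.23],[0.22, -0.49, 0.04, 0.23],[0.21, -0.49, 0.04, 0.23],[0.21, -0.49, 0.04, 0.23],[0.2, -0.5, 0.04, 0.23],[0.19, -0.5, 0.04, 0.23],
[0.18, -0.5, 0.04, 0.23],[0.17, -0.51, 0.04, 0.23],[0.16, -0.51, 0.04, 0.23],[0.15, -0.51, 0.04, 0.23],[0.14, -0.52, 0.04, 0.23],[0.13, -0.52, 0.04, 0.23],[0.12, -0.52, 0.04, 0.23],[0.11, -0.52, 0.04, 0.23],[0.1, -0.53, 0.04, 0.23],[0.09, -0.53, 0.04, 0.23],[0.08, -0.53, 0.04, 0.23],[0.07, -0.53, 0.04, 0.23],
```

View pics/w2.png

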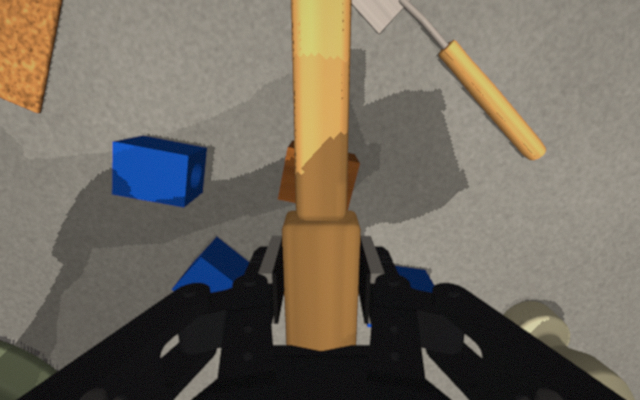

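Call:
{"method": "jog_arm", "body": {"motion": [[0.28,-0.45,0,0.23,0],[0.28,-0.46,0,0.23,0],[0.27,-0.46,0,0.23,0],[0.26,-0.47,0,0.23,0],[0.25,-0.47,0,0.23,0],[0.24,-0.48,0,0.23,0],[0.23,-0.48,0,0.23,0],[0.22,-0.49,0,0.23,0],[0.21,-0.49,0,0.23,0],[0.2,-0.5,0,0.23,0],[0.2,-0.5,0,0.23,0],[0.2,-0.5,0,0.23,0]]}}

```text
clock: 7.95
position: [0.5096, 0.0854, 0.1766]
tool_rot: [-3.142, 0.001, 0.51]
force: [-0.2, -0.2, -1.1]
grip_width: 0.0334
finger_force: 30.2
```

Call:
{"method": "jog_arm", "body": {"motion": [[0.18,-0.5,0,0.23,0],[0.17,-0.5,0,0.23,0],[0.16,-0.5,0,0.23,0],[0.15,-0.5,0,0.23,0],[0.14,-0.52,0,0.23,0],[0.13,-0.52,0,0.23,0],[0.12,-0.52,0,0.23,0],[0.1,-0.52,0,0.23,0],[0.1,-0.53,0,0.23,0],[0.1,-0.53,0,0.23,0],[0.1,-0.5,0,0.23,0],[0,0,0,0,0]]}}

```text
clock: 9.15
position: [0.4803, 0.2592, 0.1763]
tool_rot: [3.141, 0.001, 0.311]
force: [0.0, -0.3, -0.1]
grip_width: 0.0333
finger_force: 30.2
```

```bash
python3 - <<'E'
from h import *
import pickle
t=snap('top'); img,K,Rc,C=t
hsv=cv2.cvtColor(img,cv2.COLOR_RGB2HSV)
roi=np.zeros(img.shape[:2],np.uint8);roi[185:260,290:365]=1
B=((hsv[...,0]<15)&(hsv[...,1]>100)&(roi>0)).astype(np.uint8);B=cv2.morphologyEx(B,cv2.MORPH_OPEN,np.ones((2,2)))
cv2.imwrite('pics/foot.png',cv2.resize(img[185:250,285:365,::-1],None,fx=8,fy=8,interpolation=cv2.INTER_CUBIC))
c=max(cv2.findContours(B,0,1)[0],key=cv2.contourArea);r=cv2.minAreaRect(c);print(r,[hit(K,Rc,C,p,.048)[:2].round(4) for p in cv2.boxPoints(r)],hit(K,Rc,C,r[0],.045))
# mat box
M=((hsv[...,0]<16)&(hsv[...,1]>120)&(hsv[...,2]>60)).astype(np.uint8);M[:,260:]=0
c=max(cv2.findContours(M,0,1)[0],key=cv2.contourArea);r=cv2.minAreaRect(c)
print('mat',[hit(K,Rc,C,p,.005)[:2].round(4) for p in cv2.boxPoints(r)],hit(K,Rc,C,r[0],.005)[:2])
E
python3 plan.py 16.5 6 .484 .276 .02
```

```text
((326.0384521484375, 216.30767822265625), (18.859806060791016, 25.238859176635742), 56.3099365234375) [array([ 0.5415, -0.0618]), array([ 0.5747, -0.1177]), array([ 0.5321, -0.1414]), array([ 0.4995, -0.0857])] [ 0.53739526 -0.10169422  0.045     ]
mat [array([0.6003, 0.3749]), array([0.646 , 0.2167]), array([0.3982, 0.1376]), array([0.3574, 0.2887])] [0.49715571 0.25380863]
[0.05, -0.09, 0.87, 0.05],[0.05, -0.09, 0.87, 0.05],[0.05, -0.09, 0.87, 0.05],[0.05, -0.09, 0.87, 0.05],[0.05, -0.09, 0.87, 0.05],[0.05, -0.09, 0.87, 0.05],
```

View pics/foot.png

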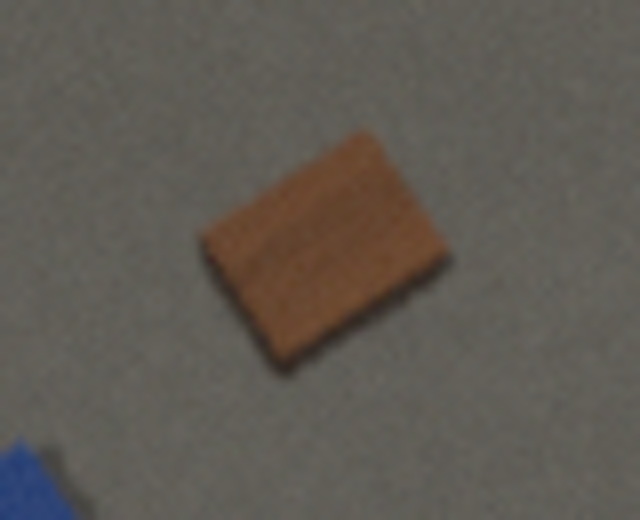

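Call:
{"method": "jog_arm", "body": {"motion": [[0.15,-0.27,0.5,0.15,0],[0.15,-0.28,0.8,0.1,0],[0,0,0.9,0,0],[0,0,0.9,0,0],[0,0,0.9,0,0],[0,0,0.6,0,0],[0,0,0.3,0,0],[0,0,0.2,0,0],[0,0,0.1,0,0],[0,0,0,0,0],[0,0,0,0,0]]}}

```text
clock: 10.3
position: [0.4851, 0.2761, 0.0219]
tool_rot: [-3.141, -0.001, 0.289]
force: [-0.7, 0.1, -0.6]
grip_width: 0.0333
finger_force: 30.2
```

Now down gently until contact.

Call:
{"method": "jog_arm", "body": {"motion": [[0,0,0.15,0,0],[0,0,0.13,0,0],[0,0,0.1,0,0],[0,0,0,0,0],[0,0,0,0,0]]}}

```text
clock: 10.8
position: [0.4848, 0.2759, 0.0098]
tool_rot: [3.142, 0.0, 0.288]
force: [0.3, -0.3, -0.5]
grip_width: 0.0334
finger_force: 30.2
```

Call:
{"method": "jog_arm", "body": {"motion": [[0,0,0.05,0,0],[0,0,0.02,0,0],[0,0,0,0,0],[0,0,0,0,0]]}}

```text
clock: 11.2
position: [0.485, 0.276, 0.0086]
tool_rot: [-3.141, -0.0, 0.288]
force: [-4.2, -2.3, 18.3]
grip_width: 0.0329
finger_force: 32.6
```

Call:
{"method": "jog_arm", "body": {"motion": [[0,0,-0.02,0,0],[0,0,0,0,0.6],[0,0,0,0,0.7],[0,0,0,0,0.7],[0,0,0,0,0.7],[0,0,-0.5,0,0.8],[0,0,-1,0,0.8],[0,0,-1,0,0.8],[0,0,-1,0,0.8],[0,0,-1,0,0.9],[0,0,-1,0,1],[0,0,0,0,1]]}}

```text
clock: 12.4
position: [0.4862, 0.2763, 0.1776]
tool_rot: [-3.14, -0.005, 0.288]
force: [1.0, -0.0, -0.9]
grip_width: 0.0852
finger_force: 0.0
```

```bash
python3 - <<'E'
from h import *
a=snap('top')[0][180:310,130:260]; b=snap('scene')[0][190:250,280:360]
cv2.imwrite('pics/chk.png',np.hstack([cv2.resize(a,(420,420)),cv2.resize(b,(375,420))])[:,:,::-1])
E
python3 plan.py 120 24 .58 -.15 .2
```

```text
[-0.09, 0.6, -0.04, -0.94],[-0.13, 0.59, -0.04, -0.94],[-0.18, 0.58, -0.04, -0.94],[-0.22, 0.57, -0.04, -0.94],[-0.26, 0.55, -0.04, -0.94],[-0.3, 0.53, -0.04, -0.94],[-0.34, 0.5, -0.04, -0.94],[-0.38, 0.48, -0.04, -0.94],[-0.41, 0.45, -0.04, -0.94],[-0.44, 0.41, -0.04, -0.94],[-0.47, 0.38, -0.04, -0.94],[-0.5, 0.34, -0.04, -0.94],
[-0.53, 0.3, -0.04, -0.94],[-0.55, 0.26, -0.04, -0.94],[-0.56, 0.22, -0.04, -0.94],[-0.58, 0.18, -0.04, -0.94],[-0.59, 0.13, -0.04, -0.94],[-0.6, 0.09, -0.04, -0.94],[-0.6, 0.04, -0.04, -0.94],[-0.61, -0.0, -0.04, -0.94],[-0.6, -0.05, -0.04, -0.94],[-0.6, -0.09, -0.04, -0.94],[-0.59, -0.14, -0.04, -0.94],[-0.58, -0.18, -0.04, -0.94],
```

View pics/chk.png

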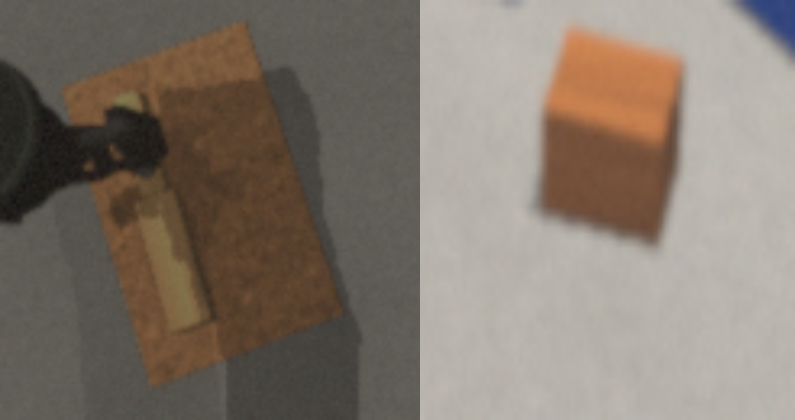

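```bash
python3 plan.py 120 24 .508 -.048 .14
```

```text
[-0.13, 0.43, 0.05, -0.94],[-0.16, 0.42, 0.05, -0.94],[-0.19, 0.41, 0.05, -0.94],[-0.22, 0.39, 0.05, -0.94],[-0.25, 0.37, 0.05, -0.94],[-0.28, 0.35, 0.05, -0.94],[-0.31, 0.33, 0.05, -0.94],[-0.33, 0.31, 0.05, -0.94],[-0.35, 0.28, 0.05, -0.94],[-0.37, 0.26, 0.05, -0.94],[-0.39, 0.23, 0.05, -0.94],[-0.41, 0.2, 0.05, -0.94],
[-0.42, 0.17, 0.05, -0.94],[-0.43, 0.13, 0.05, -0.94],[-0.44, 0.1, 0.05, -0.94],[-0.45, 0.07, 0.05, -0.94],[-0.45, 0.03, 0.05, -0.94],[-0.45, -0.0, 0.05, -0.94],[-0.45, -0.03, 0.05, -0.94],[-0.45, -0.07, 0.05, -0.94],[-0.44, -0.1, 0.05, -0.94],[-0.43, -0.13, 0.05, -0.94],[-0.42, -0.17, 0.05, -0.94],[-0.41, -0.2, 0.05, -0.94],
```

Call:
{"method": "jog_arm", "body": {"motion": [[-0.13,0.43,0,-0.94,1],[-0.16,0.42,0,-0.94,1],[-0.19,0.41,0,-0.94,1],[-0.22,0.39,0.05,-0.94,1],[-0.25,0.37,0.05,-0.94,1],[-0.28,0.35,0.05,-0.94,1],[-0.3,0.33,0.05,-0.94,1],[-0.33,0.3,0.05,-0.94,1],[-0.35,0.28,0.05,-0.94,1],[-0.37,0.26,0.05,-0.94,1],[-0.4,0.23,0.05,-0.94,1],[-0.4,0.2,0.05,-0.94,1]]}}

```text
clock: 13.7
position: [0.4838, 0.1133, 0.1592]
tool_rot: [-3.141, 0.001, 1.194]
force: [1.0, -0.2, 0.0]
grip_width: 0.0856
finger_force: 0.0
```

Call:
{"method": "jog_arm", "body": {"motion": [[-0.42,0.17,0.05,-0.94,1],[-0.43,0.13,0.05,-0.94,1],[-0.44,0.1,0.05,-0.94,1],[-0.45,0.07,0.05,-0.94,1],[-0.45,0.03,0.05,-0.94,1],[-0.45,0,0.05,-0.94,1],[-0.45,-0.03,0.05,-0.94,1],[-0.45,-0.07,0.05,-0.94,1],[-0.44,-0.1,0.05,-0.94,1],[-0.43,-0.13,0.05,-0.94,1],[-0.4,-0.17,0.05,-0.94,1],[-0.4,-0.2,0.05,-0.94,1]]}}

```text
clock: 14.9
position: [0.4827, -0.0484, 0.1412]
tool_rot: [-3.14, -0.001, 2.096]
force: [-0.7, 1.3, 0.1]
grip_width: 0.0854
finger_force: 0.0
```

Call:
{"method": "jog_arm", "body": {"motion": [[0,0,0,0,1],[0,0,0,0,1]]}}

```text
clock: 15.1
position: [0.483, -0.0477, 0.1415]
tool_rot: [-3.141, -0.001, 2.091]
force: [0.2, 1.7, 0.5]
grip_width: 0.0856
finger_force: 0.0
```

```bash
python3 - <<'E'
from h import *
import pickle
o=snap('wrist','w3.png');img,K,Rc,C=o;pickle.dump(o,open('w3.pkl','wb'))
print(bot.observe()['qpos'])
E
python3 plan.py 120 4 .538 -.10 .1
```

```text
[-0.1917206   0.4448391   0.21734035  2.05193671 -0.15223291  0.66037378
  0.6465006 ]
[-0.61, 0.18, 0.35, -0.01],[-0.61, 0.18, 0.35, -0.01],[-0.61, 0.18, 0.35, -0.01],[-0.61, 0.18, 0.35, -0.01],
```

View pics/w3.png

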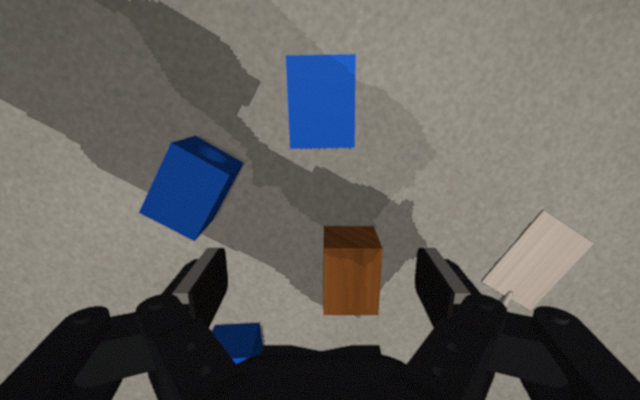

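```bash
python3 - <<'E'
from h import *
import pickle
img,K,Rc,C=pickle.load(open('w3.pkl','rb'))
print([hit(K,Rc,C,p,.048)[:2].round(4) for p in[(325,248),(381,248),(380,315),(323,315)]],[hit(K,Rc,C,p,0)[:2].round(4) for p in[(324,227),(374,227)]])
print(img[226:252:2,326:382:4,0])
E
```

```text
[array([ 0.5072, -0.0836]), array([ 0.5464, -0.0611]), array([ 0.5803, -0.1151]), array([ 0.5376, -0.1396])] [array([ 0.5078, -0.0853]), array([ 0.5491, -0.0616])]
[[ 66  67  63  68  69  69  69  73  69  67  67  67  80  98]
 [ 55  61  61  57  61  64  61  62  66  61  56  56  70 100]
 [ 53  55  64  62  57  60  62  60  59  66  62  56  63 102]
 [ 57  56  56  62  59  62  65  63  61  62  66  62  61  98]
 [ 59  58  56  59  61  58  59  63  62  62  63  65  63  98]
 [ 62  59  55  52  59  61  58  60  64  64  61  61  67  91]
 [ 61  63  60  57  52  62  61  57  60  63  63  59  63  79]
 [ 57  63  61  58  56  53  59  60  60  59  62  62  59  68]
 [ 59  60  64  61  56  54  54  60  61  60  61  63  65  58]
 [ 62  60  59  65  61  58  55  56  61  61  58  59  65  63]
 [ 62  61  56  60  63  60  58  53  56  62  62  58  59  61]
 [ 87  85  82  79  82  81  83  77  74  73  78  79  74  74]
 [103  98  97  93  98  97  93  89  85  88  99  97  94  95]]
```

Call:
{"method": "jog_arm", "body": {"motion": [[-0.6,0.2,0,0,1],[-0.7,0.25,0,0,1],[-0.7,0.25,0,0,1],[-0.5,0.17,0,0,1],[0,0,0.5,0,1],[0,0,0.7,0,1],[0,0,0.5,0,1],[0,0,0,0,1],[0,0,0,0,1]]}}

```text
clock: 16.05
position: [0.5435, -0.0993, 0.0911]
tool_rot: [-3.141, -0.0, 2.093]
force: [0.2, 0.9, 0.5]
grip_width: 0.0855
finger_force: 0.0
```

```bash
python3 plan.py 120.3 6 .543 -.0995 .012
```

```text
[0.0, -0.0, 0.44, -0.01],[0.0, -0.0, 0.44, -0.01],[0.0, -0.0, 0.44, -0.01],[0.0, -0.0, 0.44, -0.01],[0.0, -0.0, 0.44, -0.01],[0.0, -0.0, 0.44, -0.01],
```

Call:
{"method": "jog_arm", "body": {"motion": [[-0.3,0,0.4,0,1],[-0.25,0,0.6,0,1],[0,0,0.6,0,1],[0,0,0.6,0,1],[0,0,0.35,0,1],[0,0,0.1,0,1],[0,0,0,0,0.6],[0,0,0,0,0.5],[0,0,0,0,0.3],[0,0,0,0,0.3],[0,0,0,0,0.3],[0,0,0,0,0.3]], "newtons": 20}}

```text
clock: 17.25
position: [0.5522, -0.1142, 0.0122]
tool_rot: [3.141, 0.001, 2.093]
force: [0.1, -0.3, 7.9]
grip_width: 0.0477
finger_force: 20.9
```

Call:
{"method": "jog_arm", "body": {"motion": [[0,0,-0.1,0,0.3],[0,0,-0.3,0,0.3],[0,0,-0.6,0,0.3],[0,0,-1,0,0.3],[0,0,-1,0,0.3],[0,0,-1,0,0.3],[0,0,-1,0,0.3],[0,0,0,0,0.3],[0,0,0,0,0.3]]}}

```text
clock: 18.15
position: [0.5519, -0.114, 0.1623]
tool_rot: [3.14, 0.001, 2.093]
force: [0.8, -0.4, -1.4]
grip_width: 0.0474
finger_force: 21.0
```

```bash
python3 - <<'E'
from h import *
a=snap('wrist')[0]; b=snap('scene')[0][100:260,220:420]
cv2.imwrite('pics/held.png',np.hstack([cv2.resize(a[150:400,170:470],(432,360)),cv2.resize(b,(368,360))])[:,:,::-1])
s=bot.observe();print(s['position'],s['grip_width'],s['finger_force'],s['moment'])
E
python3 plan.py 107.7 14 .539 .120 .14
```

```text
[ 0.55122284 -0.11391706  0.16092234] 0.04748827250728198 21.014108955860138 [-0.007017   -0.02041454  0.02408666]
[0.5, 0.25, 0.05, 0.19],[0.5, 0.24, 0.05, 0.19],[0.51, 0.23, 0.05, 0.19],[0.51, 0.22, 0.05, 0.19],[0.51, 0.21, 0.05, 0.19],[0.52, 0.21, 0.05, 0.19],[0.52, 0.2, 0.05, 0.19],[0.52, 0.19, 0.05, 0.19],[0.53, 0.18, 0.05, 0.19],[0.53, 0.17, 0.05, 0.19],[0.53, 0.17, 0.05, 0.19],[0.53, 0.16, 0.05, 0.19],
[0.54, 0.15, 0.05, 0.19],[0.54, 0.14, 0.05, 0.19],
```

View pics/held.png

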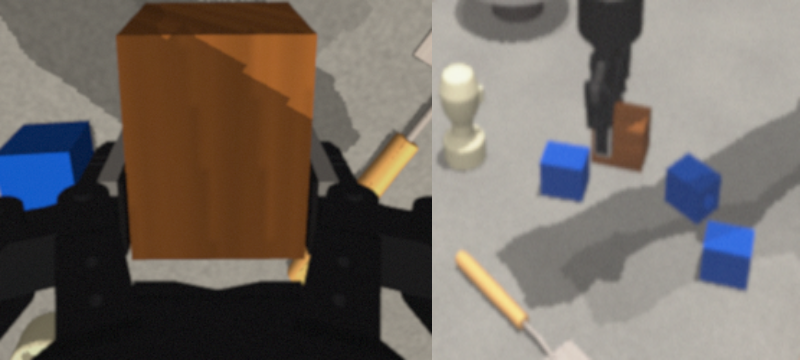

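Call:
{"method": "jog_arm", "body": {"motion": [[0.5,0.25,0,0.19,0.3],[0.5,0.24,0,0.19,0.3],[0.5,0.23,0,0.19,0.3],[0.5,0.22,0,0.19,0.3],[0.5,0.2,0,0.19,0.3],[0.52,0.2,0,0.19,0.3],[0.52,0.2,0,0.19,0.3],[0.52,0.19,0,0.19,0.3],[0.53,0.18,0,0.19,0.3],[0.53,0.17,0,0.19,0.3],[0.53,0.17,0,0.19,0.3],[0.53,0.16,0,0.19,0.3]]}}

```text
clock: 19.45
position: [0.5377, 0.0853, 0.1604]
tool_rot: [-3.14, 0.0, 1.91]
force: [0.8, 0.5, -1.5]
grip_width: 0.048
finger_force: 21.0
```

Call:
{"method": "jog_arm", "body": {"motion": [[0.54,0.15,0,0.19,0.3],[0.54,0.14,0,0.19,0.3],[0,0,0,0,0.3],[0,0,0,0,0.3]]}}

```text
clock: 19.85
position: [0.5356, 0.1179, 0.1607]
tool_rot: [-3.14, 0.0, 1.881]
force: [-0.2, -0.8, -0.4]
grip_width: 0.0477
finger_force: 21.0
```

```bash
python3 plan.py 107.7 8 .539 .121 .016
```

```text
[0.01, 0.02, 0.6, 0.0],[0.01, 0.02, 0.6, 0.0],[0.01, 0.02, 0.6, 0.0],[0.01, 0.02, 0.6, 0.0],[0.01, 0.02, 0.6, 0.0],[0.01, 0.02, 0.6, 0.0],[0.01, 0.02, 0.6, 0.0],[0.01, 0.02, 0.6, 0.0],
```

Call:
{"method": "jog_arm", "body": {"motion": [[0.05,0.1,0.6,0,0.3],[0,0,0.8,0,0.3],[0,0,0.8,0,0.3],[0,0,0.8,0,0.3],[0,0,0.8,0,0.3],[0,0,0.5,0,0.3],[0,0,0.3,0,0.3],[0,0,0.15,0,0.3],[0,0,0.1,0,0.3],[0,0,0,0,0.3],[0,0,0,0,0.3]]}}

```text
clock: 20.95
position: [0.5387, 0.1207, 0.0165]
tool_rot: [3.141, 0.0, 1.881]
force: [-0.9, 0.8, 0.1]
grip_width: 0.0477
finger_force: 21.0
```

Call:
{"method": "jog_arm", "body": {"motion": [[0,0,0.09,0,0.3],[0.1,0,0,0,0.3],[0.1,0,0,0,0.3],[0,0,0,0,0.3]]}}

```text
clock: 21.35
position: [0.5364, 0.127, 0.0133]
tool_rot: [3.141, -0.0, 1.881]
force: [-0.7, -0.3, -0.4]
grip_width: 0.0474
finger_force: 21.0
```

Call:
{"method": "jog_arm", "body": {"motion": [[0.05,0,0,0,0.3],[0,0,0,0,0.3]]}}

```text
clock: 21.55
position: [0.5361, 0.1276, 0.0132]
tool_rot: [3.142, 0.0, 1.88]
force: [0.6, -0.3, -1.4]
grip_width: 0.0474
finger_force: 21.0
```

Call:
{"method": "jog_arm", "body": {"motion": [[0.05,0,0,0,0.3],[0,0,0,0,0.3]]}}

```text
clock: 21.75
position: [0.536, 0.1279, 0.0134]
tool_rot: [3.141, 0.001, 1.879]
force: [0.9, -6.8, 2.7]
grip_width: 0.0478
finger_force: 20.8
```

Call:
{"method": "jog_arm", "body": {"motion": [[-0.02,0,0.03,0,0.3],[0,0,0,0,0.7],[0,0,0,0,0.8],[0,0,0,0,0.8],[0,0,-0.3,0,0.8],[0,0,-0.9,0,0.8],[0,0,-0.9,0,0.8],[0,0,-0.9,0,0.5],[-0.75,0,0,0,0],[-0.75,0,0,0,0],[0,0,0,0,0],[0,0,0,0,0]]}}

```text
clock: 22.95
position: [0.5496, 0.0856, 0.1028]
tool_rot: [3.141, -0.0, 1.88]
force: [-0.1, 0.4, 0.6]
grip_width: 0.0003
finger_force: 0.0
```

```bash
python3 - <<'E'
from h import *
import pickle
o=snap('wrist','w5.png');img,K,Rc,C=o;pickle.dump(o,open('w5.pkl','wb'))
s=bot.observe();print(s['position'],s['tool_rot'][2])
hsv=cv2.cvtColor(img,cv2.COLOR_RGB2HSV)
t=np.array([.536,.1279]);a=1.880;x=np.array([np.cos(a),np.sin(a)]);y=np.array([np.sin(a),-np.cos(a)])
for l in(.049,-.015):
  for w in(-.024,.024):
    p=t+l*x+w*y;print(p,proj(K,Rc,C,[*p,.048]).round())
    cv2.circle(img,tuple(int(v) for v in proj(K,Rc,C,[*p,.048])),3,(0,255,0),1)
# scene crop around foot
b,Kb,Rb,Cb=snap('scene');u=proj(Kb,Rb,Cb,[.53,.14,.03]).astype(int);b=b[u[1]-60:u[1]+60,u[0]-60:u[0]+60]
cv2.imwrite('pics/w5b.png',np.hstack([cv2.resize(img,(400,250)),cv2.resize(b,(250,250))])[:,:,::-1])
E
```

```text
[0.54939336 0.08628918 0.10258497] 1.8807963088812991
[0.49822746 0.16727303] [279.  60.]
[0.54395112 0.18187944] [363.  60.]
[0.51770267 0.10630815] [283. 170.]
[0.56342633 0.12091456] [359. 170.]
```

Call:
{"method": "jog_arm", "body": {"motion": [[0,0,0.6,0,0],[0,0,0.8,0,0],[0.2,0,0.5,0,0],[0.15,0,0.12,0,0],[0,0,0,0,0],[0,0,0,0,0]]}}

```text
clock: 23.65
position: [0.5467, 0.0961, 0.0424]
tool_rot: [3.141, 0.0, 1.881]
force: [-0.3, 0.3, 0.9]
grip_width: -0.0002
finger_force: 0.0
```

Call:
{"method": "jog_arm", "body": {"motion": [[0.1,0,0,0,0],[0,0,0,0,0]]}}

```text
clock: 23.85
position: [0.5457, 0.099, 0.0423]
tool_rot: [3.141, -0.0, 1.881]
force: [0.3, 0.5, 0.0]
grip_width: 0.0001
finger_force: 0.0
```

Call:
{"method": "jog_arm", "body": {"motion": [[0.08,0,0,0,0],[0,0,0,0,0]]}}

```text
clock: 24.05
position: [0.5447, 0.1012, 0.0419]
tool_rot: [3.141, -0.0, 1.881]
force: [-0.4, 0.3, -0.4]
grip_width: -0.0003
finger_force: 0.0
```

Call:
{"method": "jog_arm", "body": {"motion": [[0.08,0,0,0,0],[0,0,0,0,0]]}}

```text
clock: 24.25
position: [0.5443, 0.1022, 0.042]
tool_rot: [3.141, 0.001, 1.88]
force: [0.1, -6.2, 4.1]
grip_width: 0.0003
finger_force: 2.9
```

Call:
{"method": "jog_arm", "body": {"motion": [[0.13,0,-0.22,0,0],[0.17,0,-0.19,0,0],[0.19,0,-0.17,0,0],[0.2,0,-0.15,0,0],[0,0,0,0,0]]}}

```text
clock: 24.75
position: [0.5378, 0.1241, 0.0645]
tool_rot: [3.14, -0.0, 1.882]
force: [-0.6, -4.5, 4.7]
grip_width: -0.0002
finger_force: 2.8
```

```bash
python3 - <<'E'
from h import *
s=bot.observe();print(s['position'],s['force'])
a,Ka,Ra,Ca=snap('wrist','w6.png')
b,Kb,Rb,Cb=snap('scene');u=proj(Kb,Rb,Cb,[.53,.14,.03]).astype(int);b=b[u[1]-60:u[1]+60,u[0]-75:u[0]+75]
cv2.imwrite('pics/arc.png',np.hstack([cv2.resize(a,(480,300)),cv2.resize(b,(310,300))])[:,:,::-1])
E
```

```text
[0.53779855 0.12407289 0.06454525] [-0.63211725 -4.48590883  4.67569231]
```

View pics/arc.png

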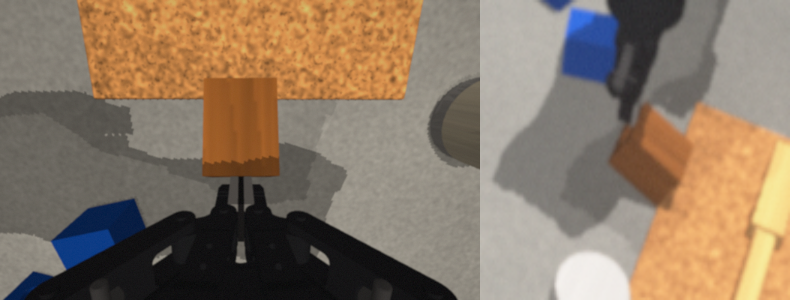

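The last picture shows the foot tilting up against the mat edge, with the fingers behind its bored end and the beater clear on the far side of the mat. I'll continue the arc.

Call:
{"method": "jog_arm", "body": {"motion": [[0.22,0,-0.14,0,0],[0.23,0,-0.12,0,0],[0.24,0,-0.09,0,0],[0.25,0,-0.07,0,0],[0,0,0,0,0]]}}

```text
clock: 25.35
position: [0.5287, 0.1514, 0.0764]
tool_rot: [3.141, -0.001, 1.882]
force: [0.3, 0.2, 0.2]
grip_width: -0.0
finger_force: 0.2
```

Call:
{"method": "jog_arm", "body": {"motion": [[0.25,0,-0.05,0,0],[0.25,0,-0.02,0,0],[0.25,0,0,0,0],[0,0,0,0,0],[0,0,0,0,0]]}}

```text
clock: 25.85
position: [0.5221, 0.1712, 0.0782]
tool_rot: [-3.141, 0.0, 1.881]
force: [-0.4, 1.2, 0.9]
grip_width: 0.0
finger_force: 0.0
```

Call:
{"method": "jog_arm", "body": {"motion": [[-0.7,0,-0.7,0,0],[-1,0,-1,0,0],[-1,0,-1,0,0.5],[-0.5,0,0,0,1],[0,0,0,0,1],[0,0,0,0,1]]}}

```text
clock: 26.45
position: [0.551, 0.0799, 0.1586]
tool_rot: [-3.141, -0.0, 1.88]
force: [0.4, 0.4, -0.1]
grip_width: 0.0584
finger_force: 0.0
```

```bash
python3 - <<'E'
from h import *
import pickle
o=snap('wrist','w7.png');img,K,Rc,C=o;pickle.dump(o,open('w7.pkl','wb'));t=snap('top');pickle.dump(t,open('t7.pkl','wb'))
s=bot.observe();print(s['position'],s['tool_rot'][2])
u=proj(K,Rc,C,[.515,.182,.066]);print(u)
g=cv2.cvtColor(img,cv2.COLOR_RGB2GRAY)
x0,y0=int(u[0])-70,int(u[1])-80
for r in g[max(y0,0):y0+170:7,x0:x0+140:6]: print(' '.join('%3d'%v for v in r))
E
```

```text
[0.55083871 0.08068563 0.15844358] 1.8817102530362173
[316.60824725  42.79569301]
160 163 136 133 158 116 114 115 116 112 108 105 107 105 109 110 111 113 109 152 163 143 150 137
132 126 146 136 148 135 134 116 117 110 106 103 107 108 108 111 115 112 106 142 151 147 137 156
136 129 152 151 146 143 129 116 113 109 103  82  43  41  86 113 116 107 113 142 161 147 153 134
131 136 160 154 145 142 156 115 109 104  62  33  33  33  34  63 111 110 113 145 156 130 164 142
158 133 145 156 137 129 141 112 108 108  32  64  72  81  79  33 106 115 117 149 130 146 152 158
124 130 151 142 139 162 163 107 105 105  53  76 111 117 114  96 104 116 116 152 154 148 162 138
145 153 151 143 129 137 143 106 110 108  61 106 120 114 111 117 116 118 108 147 157 157 158 160
151 140 130 153 158 152 145 107 106 112 109 119 114 113 118 108 121 111 110 163 127 136 170 153
141 142 141 148 158 171 136 106 112 111 114 118 109 106 113 118 115 111 114 162 149 146 155 152
117 133 146 152 128 144 152 109 111 114 116 115 107 113 117 114 109 114 115 140 157 149 139 161
129 131 133 132 125 130 141 113 115 117 117 111 115 118 120 110 115 117 109 145 144 142 145 137
129 127 127 132 135 129 127 130  67  46  43  42  43  48  45  45  44  45 117 152 149 145 148 144
131 126 126 128 129 132 132 131 135  83  85  90  90  89  91  87  85  88 111 135 125 135 141 143
137 130 128 134 132 133 134 132 133 127 124 127 130 135 131 134 130 127 124 130 129 129 123 125
133 130 134 134 128 136 132 130 133 132 142 132 132 132 130 133 128 129 133 128 129 132 135 127
125 129 132 133 130 129 133 133 133 130 133 133 132 130 132 133 132 127 127 130 127 131 130 128
130 128 136 128 133 133 137 136 134 137 138 137 136 133 132 131 130 128 130 136 131 127 127 124
138 131 131 135 128 129 133 132 134 128 132 132 132 136 132 132 126 134 135 131 134 126 133 127
133 132 132 131 134 139 137 134 137 132 134 135 136 133 134 130 124 126 128 133 125 130 126 129
```

```bash
python3 - <<'E'
from h import *
import pickle
img,K,Rc,C=pickle.load(open('w7.pkl','rb'))
g=cv2.cvtColor(img,cv2.COLOR_RGB2GRAY)
print(hit(K,Rc,C,(321,30),.069),'near bottom',hit(K,Rc,C,(321,74),.0), 'C',C)
E
python3 plan.py 107.7 6 .529 .145 .2
```

```text
[0.51559601 0.18975612 0.069     ] near bottom [0.52248151 0.16835835 0.        ] C [0.52839662 0.14960793 0.29978024]
[0.38, -0.01, -0.23, 0.0],[0.38, -0.01, -0.23, 0.0],[0.38, -0.01, -0.23, 0.0],[0.38, -0.01, -0.23, 0.0],[0.38, -0.01, -0.23, 0.0],[0.38, -0.01, -0.23, 0.0],
```

Call:
{"method": "jog_arm", "body": {"motion": [[0.5,0,0,0,1],[0.8,0,0,0,1],[0.8,0,0,0,1],[0.8,0,0,0,1],[0.6,0,0,0,1],[0.3,0,0,0,1],[0,0,0,0,1],[0,0,0,0,1]]}}

```text
clock: 27.35
position: [0.5167, 0.188, 0.1592]
tool_rot: [-3.141, 0.0, 1.881]
force: [0.6, -0.2, 0.2]
grip_width: 0.0854
finger_force: 0.0
```

```bash
python3 plan.py 107.7 6 .5156 .1898 .02
```

```text
[0.01, -0.0, 0.77, 0.0],[0.01, -0.0, 0.77, 0.0],[0.01, -0.0, 0.77, 0.0],[0.01, -0.0, 0.77, 0.0],[0.01, -0.0, 0.77, 0.0],[0.01, -0.0, 0.77, 0.0],
```

Call:
{"method": "jog_arm", "body": {"motion": [[0.03,0,0.5,0,1],[0.03,0,0.7,0,1],[0,0,0.8,0,1],[0,0,0.8,0,1],[0,0,0.8,0,1],[0,0,0.6,0,1],[0,0,0.3,0,1],[0,0,0.1,0,1],[0,0,0,0,1],[0,0,0,0,1]]}}

```text
clock: 28.35
position: [0.5167, 0.19, 0.0221]
tool_rot: [3.14, -0.0, 1.88]
force: [-0.3, -0.1, 0.2]
grip_width: 0.0853
finger_force: 0.0
```

Call:
{"method": "jog_arm", "body": {"motion": [[0,0,0,0,0.6],[0,0,0,0,0.5],[0,0,0,0,0.4],[0,0,0,0,0.3],[0,0,0,0,0.3],[0,0,0,0,0.3],[0,0,0,0,0.3]], "newtons": 40}}

```text
clock: 29.05
position: [0.5163, 0.1902, 0.0218]
tool_rot: [3.141, -0.0, 1.881]
force: [-0.5, -0.4, 7.3]
grip_width: 0.0479
finger_force: 41.2
```

Call:
{"method": "jog_arm", "body": {"motion": [[0,0,-0.2,0,0.3],[0,0,-0.4,0,0.3],[0,0,-0.7,0,0.3],[0,0,-0.9,0,0.3],[0,0,-0.9,0,0.3],[0,0,-0.9,0,0.3],[0,0,-0.7,0,0.3],[0,0,-0.4,0,0.3],[0,0,-0.2,0,0.3],[0,0,0,0,0.3],[0,0,0,0,0.3],[0,0,0,0,0.3]]}}

```text
clock: 30.25
position: [0.5158, 0.1898, 0.1794]
tool_rot: [-3.14, 0.0, 1.881]
force: [0.6, -0.5, -0.8]
grip_width: 0.0477
finger_force: 41.4
```

```bash
python3 - <<'E'
from h import *
s=bot.observe();print(s['position'],s['force'],s['grip_width'],s['finger_force'],np.abs(s['qd']).max())
img,K,Rc,C=snap('wrist','w8.png');g=cv2.cvtColor(img,cv2.COLOR_RGB2GRAY)
p=s['position'];a=s['tool_rot'][2];x=np.array([np.cos(a),np.sin(a),0]);y=np.array([np.sin(a),-np.cos(a),0])
e=[proj(K,Rc,C,p+[0,0,.047]+l*x+w*y).round() for l in(.024,-.024) for w in(-.024,.024)];print(e)
print([proj(K,Rc,C,p+[0,0,-.017]+.024*x+w*y).round() for w in(-.024,.024)])
for r in g[100:330:7,230:410:6]: print(' '.join('%3d'%v for v in r))
b,Kb,Rb,Cb=snap('scene');c=p+[0,0,.015]; q=proj(Kb,Rb,Cb,c).astype(int)
h=cv2.cvtColor(b,cv2.COLOR_RGB2HSV);m=((h[...,0]<14)&(h[...,1]>120)).astype(np.uint8);m[:q[1]-35]=0;m[q[1]+35:]=0;m[:,:q[0]-35]=0;m[:,q[0]+35:]=0
k=max(cv2.findContours(m,0,1)[0],key=cv2.contourArea);print(q,cv2.boundingRect(k))
E
```

```text
[0.51576419 0.18982284 0.17941578] [ 0.58834187 -0.45259413 -0.76239283] 0.04768905882005612 41.37777761556208 0.0029242311178378924
[array([248., 255.]), array([395., 255.]), array([256., 372.]), array([386., 372.])]
[array([275., 197.]), array([368., 197.])]
143 139 133 143 138 134 130 144 151 120 123 137 145 121 110 121 161 134 125 149 131 130 135 146 141 130 141 134 131 141
135 123 135 131 114 135 132 144 129 147 117 119 139 141 122 140 132 149 123 132 122 142 153 130 122 139 127 121 127 130
127 125 148 133 140 145 130 139 136 153 125 139 145 121 141 150 154 143 136 120 125 143 130 129 124 149 133 143 146 131
152 174 125 118 132 139 139 136 142 124 131 130 133 120 119 133 143 124 126 124 147 127 138 157 170 119 126 121 141 160
125 127 129 117 151 137 147 136 134 109 139 128 137 139 131 142 131 126 127 140 150 145 113 125 144 119 107 137 147 146
150 139 158 131 120 156 138 138 148 126 133 151 135 155 134 153 138 143 138 130 141 143 156 159 142 147 119 152 161 142
130 122 144 138 146 119 132 132 136 126 136 117 127 163 136 130 136 140 135 126 148 143 147 112 155 140 136 133 131 162
[... 2449 characters left out ...]
 63  59  66  62  63  58  65  66  67  67  67  64  65  65  67  24  17  14
 18   8  17  15  69  67  65  64  63  61  61  48  39  39  49  54  55  40  41  43  69  67  64  64  65  65  65  15  18  18
 18  18  15  14  70  65  64  61  60  60  44  39  41  38  43  38  40  42  40  38  37  64  61  62  64  66  68   7  20  18
  8  15  16  14  54  66  61  61  61  59  32  35  41  42  40  42  42  42  39  40  36  50  64  68  65  66  68  19  21  12
 18  21  18  14  22  61  61  60  62  55  36  40  43  41  41  40  42  41  43  43  36  45  64  65  68  68  58  15  16  18
 12  17  17  15  17  61  61  61  61  56  37  41  40  43  41  41  39  40  38  40  38  53  67  67  68  65  24  17  11  17
[438 206] (423, 189, 34, 39)
```

```bash
python3 -c "
from workcell import bot
print(bot.job_done())"
```

```text
the job is handed in; nothing more can be done
None
```

I handed the job in after about 30 s of robot time, with no verdict returned. The beater is lying on the cork mat, and the foot is held still in the gripper, hole up and upright in the last wrist view, its middle about 19 cm above the bench. I did not go near the plaster head, tin or spatula.

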